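# Close four jars from a stack of lids

## Robot

A 6-joint arm with a two-finger parallel gripper is mounted at the origin on a cart in front of the work surface, level with it; the furniture and walls round the work are solid. World frame = base frame: x ahead of the robot, y to its left, z up, the work surface at z = 0. Lengths are in m, angles in degrees, forces in N, time in s.
With the tool pointing down it reaches from about 0.275 to 0.825 m from the base axis. Payload 4.9 kg.
Tool frame: the origin (TCP) lies between the finger pads; the fingertips stand 14 mm ahead of it and the grasp point (between the pads) lies 5 mm behind it (bot.tcp_to_tips is the distance from the TCP to the fingertips, in m); z points along the fingers, y is the line along which they close (so a half turn about z gives the same grasp; the last joint's range is limited). The gripper opens to 85 mm and grips with 20 to 120 N. Pads are 22 mm wide; open, the fingers measure 114 mm over their backs; the gripper's body (76 mm by 85 mm) begins 54 mm behind the grasp point. The pads swing forward as they close: fully open they stand 13 mm farther back than shut.
Start: joints at [68.342, 18.69, -11.035, 60.275, 0, 82.311], TCP at [0.133, 0.534, 0.245] pointing down, gripper open.
Joint ranges: [-152.03, 152.03], [-55.5, 102.48], [-74.3, 77.21], [-110.64, 120.58], [-84.22, 78.4], [-180, 180]. Speed limits (degrees/s): [147.25, 147.25, 180, 180, 180, 180].

## Interface

Orientations are given as a 3x3 rotation matrix whose columns are the frame's x, y, z axes.
In Python, from cell import bot gives the robot as it stands.
- The arm moves only by the tool arm_command, never from a script. Its argument "commands" is a list of rows, each a list of 7 numbers: the shift along the tool's x, y, z in mm, then the turn, a rotation vector about the tool's x, y, z in rad, then the opening, from 0 (shut) to 1 (fully open). A call has exactly 5 rows; each row shifts and turns the commanded pose from where the row before left it, along the tool's axes as they then stand; what a row does not reach is not made up. A row lasts 1/10 s, in which the tool goes at most 50 mm and 8.59 degrees, less where a joint would pass 70% of its speed; a pose out of reach is approached as far as the arm can. A call with a gripper value outside its range is refused whole. The fingers move at their own pace and stop on an object; the grip force is fixed at half the most. Time passes only in rows, so rows that do not move let the fingers close, or fill a call up. It gives the time, the measured TCP pose, the force, the opening and the grip force at its end, in the units of the state.
- bot.read_state(): the state, without advancing time (a new reading comes with each control period).
- bot.read_camera(name): name is "side" or "top" or "wrist"; returns a dict with "pixels" (384x512x3 uint8, red, green, blue), "mtx" (3x3 intrinsics, pixels), "T" (4x4, takes a point from camera to world coordinates). Camera axes: x right, y up, looking along -z (the intrinsics and any distortion apply to the point x, -y, -z); pixel columns grow to the right and rows downward; lengths in m; the calibration is good to about 2 mm. The wrist camera is an equidistant fisheye: a pixel r from the principal point sees the ray r / f radians off the axis. A picture is of the moment at which its call begins. There is no depth.
- bot.finish_job(): hands the job in; it is judged then, once.
The state is a dict: "time_s": time; "joint_positions": joint angles; "dq": joint speeds; "effort": joint torques, N m; "tool_pos": TCP position; "orientation": TCP orientation; "ft_force": force on the tool from outside, world axes, zero at the start; "moment": the same for the moment, N m; "opening": finger opening in m; "gripper_force": force on a finger pad.
Only numpy, scipy, OpenCV 4.12 (cv2) and the standard library are available. Lean on these libraries where they do the work, as an engineer would, in place of code of your own. Each camera call takes 0.05 s, during which the arm holds its last target. There are 200 camera calls.

## Task

Close the four white jars: take the stack of wooden lids apart from the top down, putting each lid straight onto the jar of its own size before taking the next, so that its plug is in the mouth and its disc lies flat on the rim. Lower the lids gently, don't drop them; keep the jars standing where they are and leave the shaker and the spice jar alone.

Things in the scene. Friction and masses are not known exactly. Their poses are not given: they have to be found in the camera images.
- disc_small (a point): The smallest of four round dark-wood jar lids; at the start top of the stack. Upper part: plain disc 36 mm in diameter, 20 mm thick (grip it here); under it a plug 14 mm long that tapers from 22 to 16 mm, on which it stands. Whole lid 34 mm high. The point is the centre of the disc: 10 mm below the top of the lid, 24 mm above its underside. z points up along its axis.
- disc_medium (a point): The second smallest of four round dark-wood jar lids; at the start second from the top. Upper part: plain disc 46 mm in diameter, 20 mm thick (grip it here); under it a plug 14 mm long that tapers from 32 to 26 mm, on which it stands. Whole lid 34 mm high. The point is the centre of the disc: 10 mm below the top of the lid, 24 mm above its underside. z points up along its axis.
- disc_large (a point): The second largest of four round dark-wood jar lids; at the start third from the top. Upper part: plain disc 56 mm in diameter, 20 mm thick (grip it here); under it a plug 14 mm long that tapers from 42 to 36 mm, on which it stands. Whole lid 34 mm high. The point is the centre of the disc: 10 mm below the top of the lid, 24 mm above its underside. z points up along its axis.
- disc_largest (a point): The largest of four round dark-wood jar lids; at the start bottom of the stack, on the worktop. Upper part: plain disc 66 mm in diameter, 20 mm thick (grip it here); under it a plug 14 mm long that tapers from 52 to 46 mm, on which it stands. Whole lid 34 mm high. The point is the centre of the disc: 10 mm below the top of the lid, 24 mm above its underside. z points up along its axis.
- rim_small (a point): The smallest of four open white ceramic jars, loose on the worktop: 45 mm high, 36 mm outside diameter at the rim (40 mm lower down), mouth 30 mm wide, wall 3 mm, inside 37 mm deep. It takes the smallest lid (36 mm disc), whose disc rests on the rim with its centre 10 mm above this point. The point is the centre of the mouth at rim height; z points up.
- rim_medium (a point): The second smallest of four open white ceramic jars, loose on the worktop: 54 mm high, 46 mm outside diameter at the rim (50 mm lower down), mouth 40 mm wide, wall 3 mm, inside 46 mm deep. It takes the second smallest lid (46 mm disc), whose disc rests on the rim with its centre 10 mm above this point. The point is the centre of the mouth at rim height; z points up.
- rim_large (a point): The second largest of four open white ceramic jars, loose on the worktop: 63 mm high, 56 mm outside diameter at the rim (60 mm lower down), mouth 50 mm wide, wall 3 mm, inside 55 mm deep. It takes the second largest lid (56 mm disc), whose disc rests on the rim with its centre 10 mm above this point. The point is the centre of the mouth at rim height; z points up.
- rim_largest (a point): The largest of four open white ceramic jars, loose on the worktop: 72 mm high, 66 mm outside diameter at the rim (70 mm lower down), mouth 60 mm wide, wall 3 mm, inside 64 mm deep. It takes the largest lid (66 mm disc), whose disc rests on the rim with its centre 10 mm above this point. The point is the centre of the mouth at rim height; z points up.
- pepper_mill: Bystander: shaker with a grey cap and a clear body, 44 mm in diameter, 90 mm high; origin at the centre of its underside. Leave it alone.
- spice_pot: Bystander: round spice jar with a white cap, 47 mm in diameter, 98 mm high; origin at the centre of its underside. Leave it alone.
There are look-alikes about, which are no part of the job. What is shaped like the part that bears disc_largest but yellow is not meant.

How it is judged (in metres and radians):
On the way, in this order (a step that is already met when the one before it is completed fails the run):
1. the smallest lid is seated on the smallest jar and let go (horizontal distance between disc_small and rim_small below 0.007 m and z of disc_small in the frame of rim_small between 0.006 and 0.0135 m and angle between disc_small's own z axis and vertical below 0.1 rad and contact force between lid_small and the fingers below 0.05 N), for 0.2 s.
2. the second smallest lid is seated on the second smallest jar and let go (horizontal distance between disc_medium and rim_medium below 0.007 m and z of disc_medium in the frame of rim_medium between 0.006 and 0.0135 m and angle between disc_medium's own z axis and vertical below 0.1 rad and contact force between lid_medium and the fingers below 0.05 N), for 0.2 s.
3. the second largest lid is seated on the second largest jar and let go (horizontal distance between disc_large and rim_large below 0.007 m and z of disc_large in the frame of rim_large between 0.006 and 0.0135 m and angle between disc_large's own z axis and vertical below 0.1 rad and contact force between lid_large and the fingers below 0.05 N), for 0.2 s.
4. the largest lid is seated on the largest jar and let go (horizontal distance between disc_largest and rim_largest below 0.007 m and z of disc_largest in the frame of rim_largest between 0.006 and 0.0135 m and angle between disc_largest's own z axis and vertical below 0.1 rad and contact force between lid_largest and the fingers below 0.05 N), for 0.2 s.
At the end, for the whole second after the job is handed in: Each of the four lids sits released on the jar of its size: disc centre within 7 mm of the jar's axis, 6 to 13.5 mm above the rim (10 when seated), tilted less than 0.1 rad; all jars upright within 0.08 rad; lids and jars at rest (all of step 1 and all of step 2 and all of step 3 and all of step 4 and angle between each of rim_small, rim_medium, rim_large, rim_largest's own z axis and vertical below 0.08 rad and linear speed of each of lid_small, jar_small, lid_medium, jar_medium, lid_large, jar_large, lid_largest, jar_largest below 0.02 m/s); the robot touches nothing.
It fails at once if a lid is dropped or knocked off: it falls freely faster than 0.7 m/s (a drop of about 25 mm) ((linear speed of lid_small above 0.7 m/s and contact force between lid_small and the fingers below 0.05 N) or (linear speed of lid_medium above 0.7 m/s and contact force between lid_medium and the fingers below 0.05 N) or (linear speed of lid_large above 0.7 m/s and contact force between lid_large and the fingers below 0.05 N) or (linear speed of lid_largest above 0.7 m/s and contact force between lid_largest and the fingers below 0.05 N)).
It fails at once if a jar is shifted more than 40 mm or tipped more than 0.5 rad (distance of any of rim_small, rim_medium, rim_large, rim_largest from where it was at the start of the episode above 0.04 m or angle between any of rim_small, rim_medium, rim_large, rim_largest's own z axis and vertical above 0.5 rad).
It fails at once if the shaker or the spice jar is shifted more than 30 mm (distance of any of pepper_mill, spice_pot from where it was at the start of the episode above 0.03 m).
It also fails if it takes over 125 s, if anything falls off the work surface, if the arm or the gripper's body presses on something with over 40 N, if the wrist force passes 120 N, or if a joint passes its speed limit or range.

## Working session

There is one attempt and no reset: what is moved stays moved. The work goes in short steps, Python scripts to look and compute and a tool call to move; the robot and the scene stay as the last step left them, time stands still between calls to the robot, and variables do not carry over. Pictures are saved under pics/ and viewed, at most 14 in all, crops included, and the job is handed in when it is done.

Besides the shell and the picture viewer there is one more tool, called after ">>>" as name([rows], argument=value, ...), one row to a line, values as JSON. arm_command: Moves the arm, as the interface text tells. Its arguments: {"type":"object","properties":{"commands":{"type":"array","items":{"type":"array","items":{"type":"number"}}}},"required":["commands"]}

```bash
mkdir -p pics; cat > h.py <<'E'
from cell import bot
import numpy as np, cv2
def snap(n,f):
    c=bot.read_camera(n); cv2.imwrite('pics/'+f,c['pixels'][:,:,::-1]); np.savez('pics/'+f+'.npz',mtx=c['mtx'],T=c['T'],p=c['pixels']); return c
def ray(c,u,v,fish=False):
    K=c['mtx'];x=(u-K[0,2])/K[0,0];y=(v-K[1,2])/K[1,1]
    if fish:
        r=np.hypot(x,y);s=np.sin(r)/max(r,1e-9);d=np.array([x*s,-y*s,-np.cos(r)])
    else: d=np.array([x,-y,-1.])
    return c['T'][:3,3],c['T'][:3,:3]@d
def at(c,u,v,z,fish=False):
    o,d=ray(c,u,v,fish);return o+d*(z-o[2])/d[2]
def proj(c,p):
    q=c['T'][:3,:3].T@(np.array(p)-c['T'][:3,3]);K=c['mtx'];return K[0,2]-K[0,0]*q[0]/q[2],K[1,2]+K[1,1]*q[1]/q[2]
E
python3 - <<'E'
from h import *
ims=[]
for n in('top','side','wrist'):
    c=snap(n,n+'0.png');print(n,c['mtx'].round(1).tolist(),c['T'].round(3).tolist());ims.append(c['pixels'])
s=bot.read_state();print(s)
for n in('top','side'):
    im=cv2.imread(f'pics/{n}0.png');cv2.imwrite(f'pics/{n}0b.png',cv2.resize(im,(800,600),interpolation=cv2.INTER_CUBIC))
E
```

```text
top [[378.3, 0.0, 254.6], [0.0, 378.3, 188.2], [0.0, 0.0, 1.0]] [[0.018, 0.993, -0.119, 0.434], [-0.999, 0.021, 0.03, -0.129], [0.032, 0.118, 0.993, 1.164], [0.0, 0.0, 0.0, 1.0]]
side [[407.8, 0.0, 254.9], [0.0, 407.8, 191.1], [0.0, 0.0, 1.0]] [[1.0, 0.022, 0.004, 0.576], [-0.008, 0.486, -0.874, -1.242], [-0.021, 0.874, 0.486, 0.698], [0.0, 0.0, 0.0, 1.0]]
wrist [[297.3, 0.0, 257.8], [0.0, 297.3, 195.1], [0.0, 0.0, 1.0]] [[0.241, -0.931, -0.275, 0.062], [0.97, 0.231, 0.069, 0.552], [-0.0, -0.283, 0.959, 0.372], [0.0, 0.0, 0.0, 1.0]]
{'time_s': 0.15, 'joint_positions': array([ 6.83417188e+01,  1.87234366e+01, -1.10779371e+01,  6.02766809e+01,
       -1.32933160e-03,  8.23107452e+01]), 'dq': array([ 0.00168409, -0.12412604,  0.11536343,  0.04424811,  0.05408129,
        0.00118903]), 'effort': array([ 3.67032026e-04, -4.43704391e+01,  2.62664741e+01,  1.04408574e-02,
       -1.27214357e-04, -1.43096815e-05]), 'tool_pos': array([0.13260472, 0.53333038, 0.24467812]), 'orientation': array([[-9.70426331e-01,  2.41396987e-01, -4.81224952e-04],
       [ 2.41397414e-01,  9.70425507e-01, -1.27469657e-03],
       [ 1.59285056e-04, -1.35316558e-03, -9.99999072e-01]]), 'ft_force': array([ 0.2078296 , -0.28654   , -0.13107647]), 'moment': array([ 0.01202358, -0.03733318, -0.03237238]), 'gripper_force': 0.0, 'opening': 0.08527518956838767}
```

View pics/top0b.png

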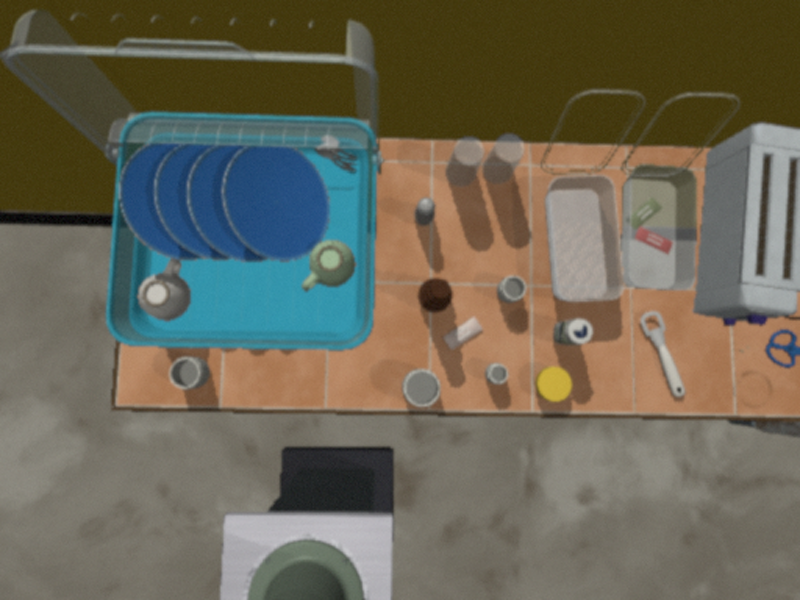

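View pics/side0b.png

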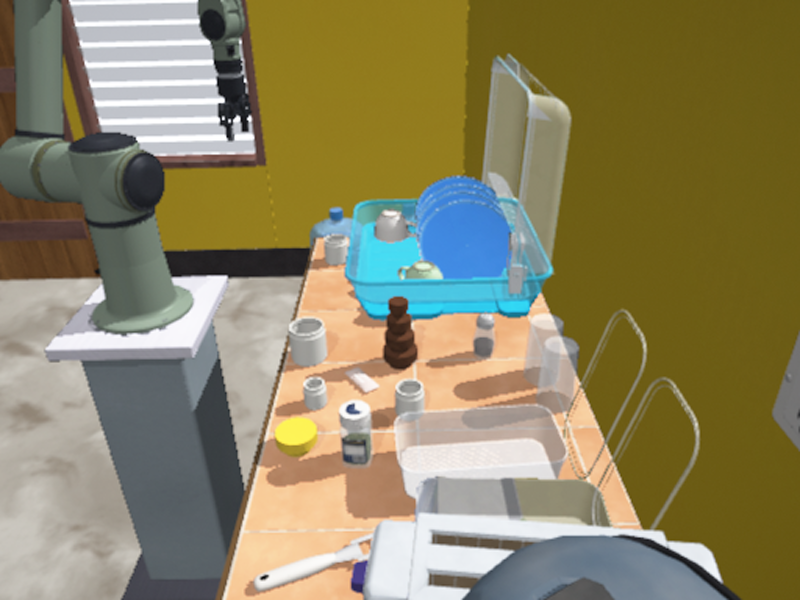

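The top view (800 px scale) shows the stack at (435,295). The jars are at: small (497,373), medium (511,289), largest (421,388), large (188,373), beside the rack. The spice jar is at (573,331) and the shaker at (425,211). I'll refine these in enlarged crops.

```bash
python3 - <<'E'
from h import *
im=cv2.imread('pics/top0.png')
cs={'large':(120,239),'largest':(270,248),'small':(318,239),'medium':(327,185),'stack':(279,189)}
t=[]
for k,(u,v) in cs.items():
    p=cv2.resize(im[v-20:v+20,u-20:u+20],(260,260),interpolation=cv2.INTER_CUBIC)
    for i in range(0,40,5): cv2.putText(p,str(u-20+i),(int((i+.5)*6.5),8),0,.28,(0,0,255));cv2.putText(p,str(v-20+i),(0,int((i+.5)*6.5)+3),0,.28,(0,0,255))
    t.append(p)
t.append(t[0]*0)
cv2.imwrite('pics/m.png',np.vstack([np.hstack(t[:3]),np.hstack(t[3:])]))
E
```

```text
(no output)
```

View pics/m.png

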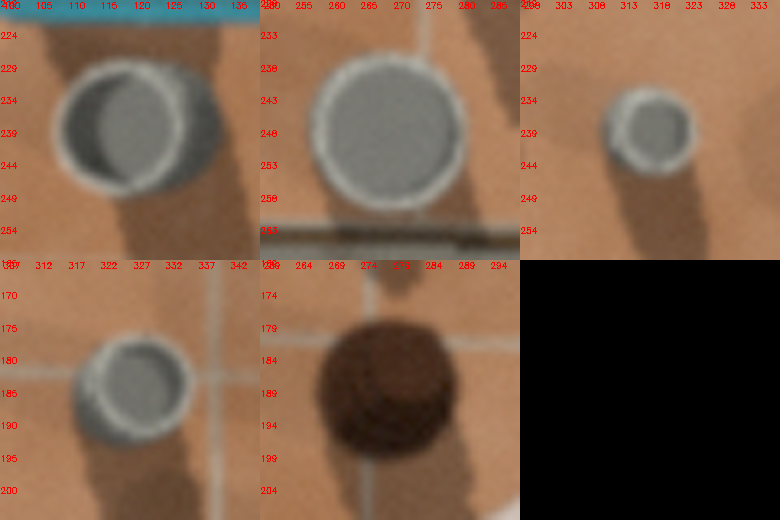

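The rims come out at about: large (118.0,238.0), largest (269.4,247.7), small (318.7,238.7), medium (328.2,184.2). The top of the stack is at (280.8,183.7) and its lowest disc at (278.2,188.5).

```bash
python3 - <<'E'
from h import *
d=np.load('pics/top0.png.npz');c={'mtx':d['mtx'],'T':d['T']}
for k,u,v,z in [('small',318.7,238.7,.045),('medium',328.2,184.2,.054),('large',118,238,.063),('largest',269.4,247.7,.072),('stacktop',280.8,183.7,.136),('stackbot',278.2,188.5,.034),('spice',577*.64,330*.64,.098),('mill',426*.64,208*.64,.09),('rackcorner',120*.64,345*.64,.12),('rackR',372*.64,345*.64,.12)]:
    print(k,at(c,u,v,z).round(4), np.hypot(*at(c,u,v,z)[:2]).round(3))
E
```

```text
small [ 0.4221 -0.3539  0.045 ] 0.551
medium [ 0.5836 -0.3809  0.054 ] 0.697
large [0.4143 0.2258 0.063 ] 0.472
largest [ 0.3944 -0.2067  0.072 ] 0.445
stacktop [ 0.5711 -0.2312  0.136 ] 0.616
stackbot [ 0.5699 -0.2336  0.034 ] 0.616
spice [ 0.5027 -0.4881  0.098 ] 0.701
mill [ 0.7253 -0.2105  0.09  ] 0.755
rackcorner [0.4597 0.3206 0.12  ] 0.56
rackR [ 0.4678 -0.1161  0.12  ] 0.482
```

>>> arm_command([
  [0,0,-30,0,0,-0.122,1],
  [0,0,-30,0,0,-0.122,1],
  [-22,-38,0,0,0,0,1],
  [-22,-38,0,0,0,0,1],
  [-22,-38,0,0,0,0,1],
])

```text
time_s: 0.65
tool_pos: [0.1991, 0.4185, 0.3051]
orientation: [[-1.0, -0.002, 0.0], [-0.002, 1.0, -0.0], [-0.0, -0.0, -1.0]]
ft_force: [0.8, -0.2, 0.8]
opening: 0.0853
gripper_force: 0.0
```

```bash
python3 -c "
from h import *
s=bot.read_state();print(s['tool_pos'],s['orientation'].round(3),s['joint_positions'].round(1),bot.tcp_to_tips)"
```

```text
[0.19906637 0.41852225 0.30513376] [[-1.    -0.002  0.   ]
 [-0.002  1.    -0.   ]
 [-0.    -0.    -1.   ]] [ 55.4   7.4 -16.9  65.8  -0.   55.3] 0.014
```

>>> arm_command([
  [-24.7,-43.3,0,0,0,0,1],
  [-24.7,-43.3,0,0,0,0,1],
  [-24.7,-43.3,0,0,0,0,1],
  [-24.7,-43.3,0,0,0,0,1],
  [-24.7,-43.3,0,0,0,0,1],
])

```text
time_s: 1.15
tool_pos: [0.3227, 0.2015, 0.3053]
orientation: [[-1.0, -0.001, 0.0], [-0.001, 1.0, 0.0], [-0.0, 0.0, -1.0]]
ft_force: [1.1, 0.9, -0.3]
opening: 0.0856
gripper_force: 0.0
```

>>> arm_command([
  [-24.7,-43.3,0,0,0,0,1],
  [-24.7,-43.3,0,0,0,0,1],
  [-24.7,-43.3,0,0,0,0,1],
  [-24.7,-43.3,0,0,0,0,1],
  [-24.7,-43.3,0,0,0,0,1],
])

```text
time_s: 1.65
tool_pos: [0.4463, -0.0152, 0.3053]
orientation: [[-1.0, 0.0, 0.0], [0.0, 1.0, 0.0], [-0.0, 0.0, -1.0]]
ft_force: [0.1, 0.9, 0.0]
opening: 0.0856
gripper_force: 0.0
```

>>> arm_command([
  [-24.7,-43.3,0,0,0,0,1],
  [-24.7,-43.3,0,0,0,0,1],
  [-24.7,-43.3,0,0,0,0,1],
  [-24.7,-43.3,0,0,0,0,1],
  [-24.7,-43.3,0,0,0,0,1],
])

```text
time_s: 2.15
tool_pos: [0.5699, -0.2316, 0.3049]
orientation: [[-1.0, 0.0, -0.0], [0.0, 1.0, 0.0], [0.0, 0.0, -1.0]]
ft_force: [0.3, 0.2, 0.7]
opening: 0.0853
gripper_force: 0.0
```

```bash
python3 - <<'E'
from h import *
print(bot.read_state()['tool_pos'])
c=snap('wrist','w1.png');print(c['T'].round(4).tolist())
im=cv2.imread('pics/w1.png');cv2.imwrite('pics/w1b.png',cv2.resize(im,(800,600),interpolation=cv2.INTER_CUBIC))
E
```

```text
[ 0.56993747 -0.23156705  0.30487165]
[[0.0, -0.959, -0.2834, 0.4974], [1.0, 0.0004, -0.0012, -0.2304], [0.0013, -0.2834, 0.959, 0.4327], [0.0, 0.0, 0.0, 1.0]]
```

View pics/w1b.png

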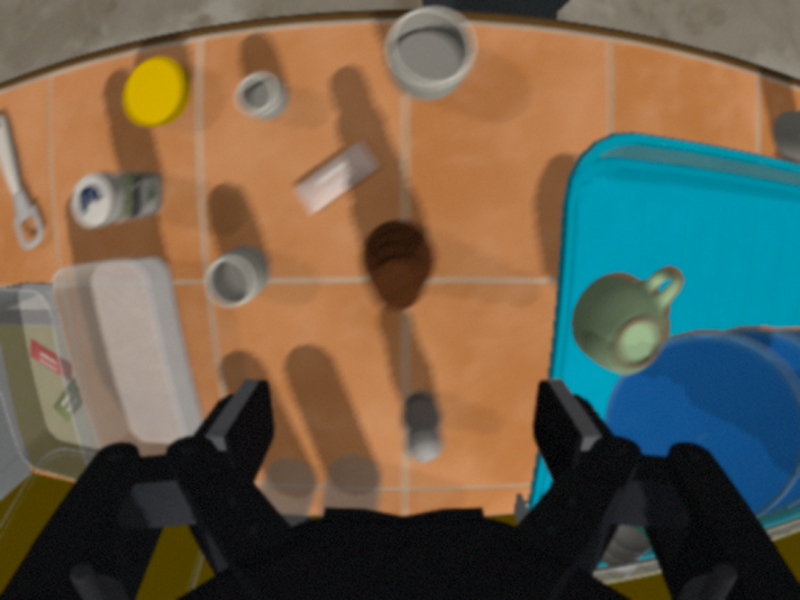

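The wrist view (800 px scale) has the stack top near (400,285), medium rim (240,277), small rim (264,95) and largest rim (430,50). I'll enlarge these.

```bash
cat >> h.py <<'E'
def crops(src,lst,out,h=24,S=250):
    im=cv2.imread('pics/'+src);t=[]
    im=cv2.copyMakeBorder(im,h,h,h,h,cv2.BORDER_CONSTANT)
    for u,v in lst:
        p=cv2.resize(im[v:v+2*h,u:u+2*h],(S,S),interpolation=cv2.INTER_CUBIC);s=S/(2*h)
        for i in range(0,2*h,4):
            cv2.line(p,(int((i+.5)*s),0),(int((i+.5)*s),S),(0,255,255) if i%8==0 else (0,160,0),1) if 0 else None
            cv2.putText(p,str(u-h+i),(int((i+.5)*s)-8,8),0,.27,(255,0,255));cv2.line(p,(int((i+.5)*s),10),(int((i+.5)*s),14),(255,0,255),1)
            cv2.putText(p,str(v-h+i),(0,int((i+.5)*s)+3),0,.27,(255,0,255));cv2.line(p,(17,int((i+.5)*s)),(21,int((i+.5)*s)),(255,0,255),1)
        t.append(p)
    if len(t)>3:
        while len(t)%2: t.append(t[0]*0)
        k=len(t)//2;o=np.vstack([np.hstack(t[:k]),np.hstack(t[k:])])
    else:o=np.hstack(t)
    cv2.imwrite('pics/'+out,o)
E
python3 -c "
from h import *
crops('w1.png',[(256,174),(154,177),(168,60),(275,34)],'m1.png',h=32,S=300)"
```

```text
(no output)
```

View pics/m1.png

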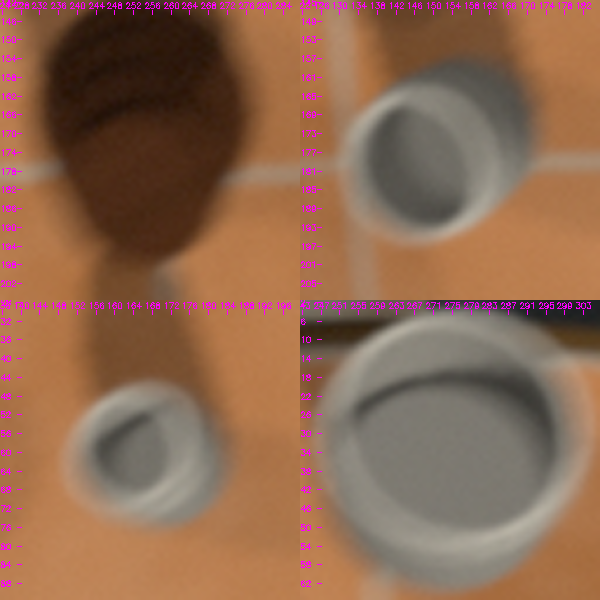

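```bash
cat >> h.py <<'E'
def ld(f):
    d=np.load('pics/'+f+'.npz');return {'mtx':d['mtx'],'T':d['T']}
def projf(c,p):
    q=c['T'][:3,:3].T@(np.array(p)-c['T'][:3,3]);K=c['mtx'];x,y=q[0],-q[1];r=np.hypot(x,y);t=np.arctan2(r,-q[2]);return np.array([K[0,2]+K[0,0]*t*x/r,K[1,2]+K[1,1]*t*y/r]).round(1)
E
python3 -c "
from h import *
c=ld('w1.png')
print('stack',at(c,253.8,180.3,.136,True),'med',at(c,148.4,179.1,.054,True))
for p in [(.5711,-.2312,.136),(.5836,-.3809,.054),(.4221,-.3539,.045),(.3944,-.2067,.072)]: print(projf(c,p))"
```

```text
stack [ 0.56929806 -0.23412767  0.136     ] med [ 0.58646968 -0.37976526  0.054     ]
[256.7 182. ]
[147.5 177.1]
[163.9  57.1]
[277.2  27.2]
```

>>> arm_command([
  [0,-0.5,45,0,0,0,0.65],
  [0,-0.5,45,0,0,0,0.65],
  [0,0,40,0,0,0,0.65],
  [0,0,28,0,0,0,0.65],
  [0,0,18,0,0,0,0.65],
])

```text
time_s: 2.7
tool_pos: [0.5676, -0.2295, 0.1261]
orientation: [[-1.0, -0.0, -0.004], [-0.0, 1.0, 0.002], [0.004, 0.002, -1.0]]
ft_force: [-0.1, 1.0, 0.2]
opening: 0.0552
gripper_force: 0.0
```

>>> arm_command([
  [0,0,0,0,0,0,0.5],
  [0,0,0,0,0,0,0.4],
  [0,0,0,0,0,0,0.3],
  [0,0,0,0,0,0,0.1],
  [0,0,0,0,0,0,0],
])

```text
time_s: 3.2
tool_pos: [0.57, -0.231, 0.1305]
orientation: [[-1.0, -0.0, 0.002], [-0.0, 1.0, -0.001], [-0.002, -0.001, -1.0]]
ft_force: [0.5, 0.5, 0.6]
opening: 0.0342
gripper_force: 59.6
```

>>> arm_command([
  [0,0,-5,0,0,0,0],
  [0,0,-15,0,0,0,0],
  [0,0,-20,0,0,0,0],
  [0,0,-15,0,0,0,0],
  [0,0,0,0,0,0,0],
])

```text
time_s: 3.7
tool_pos: [0.5709, -0.2315, 0.1872]
orientation: [[-1.0, -0.0, 0.004], [-0.0, 1.0, -0.002], [-0.004, -0.002, -1.0]]
ft_force: [0.5, -0.9, -0.6]
opening: 0.0341
gripper_force: 59.7
```

```bash
python3 - <<'E'
from h import *
print(bot.read_state()['tool_pos'])
snap('side','s2.png');crops('s2.png',[(256,215)],'m2.png',h=60,S=600)
E
```

```text
[ 0.57094809 -0.23149479  0.18723888]
```

View pics/m2.png

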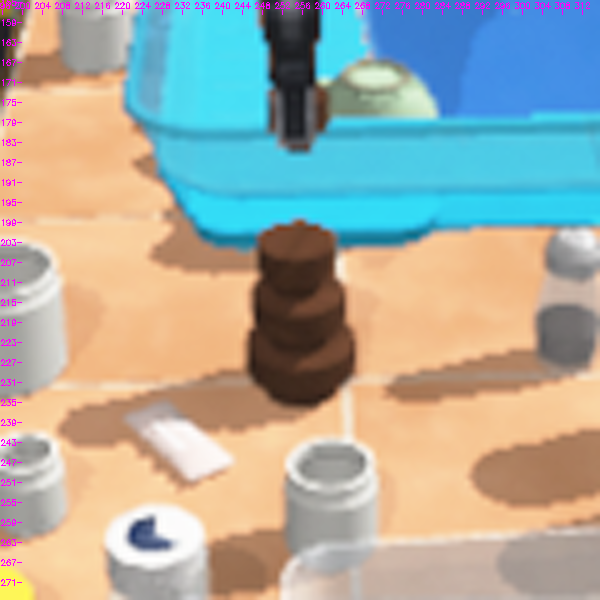

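>>> arm_command([
  [25,-20.5,0,0,0,0,0],
  [40,-33,0,0,0,0,0],
  [40,-33,0,0,0,0,0],
  [30,-24,0,0,0,0,0],
  [14,-12,0,0,0,0,0],
])

```text
time_s: 4.25
tool_pos: [0.4203, -0.352, 0.1833]
orientation: [[-1.0, 0.003, -0.002], [0.003, 1.0, 0.001], [0.002, 0.001, -1.0]]
ft_force: [0.3, 0.2, -0.9]
opening: 0.0331
gripper_force: 59.7
```

>>> arm_command([
  [0,0,30,0,0,0,0],
  [0,0,35,0,0,0,0],
  [0,0,20,0,0,0,0],
  [0,0,0,0,0,0,0],
  [0,0,0,0,0,0,0],
])

```text
time_s: 4.75
tool_pos: [0.423, -0.3505, 0.0989]
orientation: [[-1.0, -0.0, -0.001], [-0.0, 1.0, 0.001], [0.001, 0.001, -1.0]]
ft_force: [-0.2, -0.9, 0.1]
opening: 0.0341
gripper_force: 59.7
```

```bash
python3 - <<'E'
from h import *
print(bot.read_state()['tool_pos'])
c=snap('side','s3.png');w=snap('wrist','w3.png')
print(proj(c,(.422,-.354,.045)),projf(w,(.422,-.354,.045)))
crops('s3.png',[(200,245)],'a.png',h=32,S=400);crops('w3.png',[(256,190)],'b.png',h=64,S=400)
cv2.imwrite('pics/m3.png',np.hstack([cv2.imread('pics/a.png'),cv2.imread('pics/b.png')]))
E
```

```text
[ 0.42299156 -0.35048232  0.0989283 ]
(np.float64(200.1020392995089), np.float64(244.15450676124343)) [251.3 219.6]
```

View pics/m3.png

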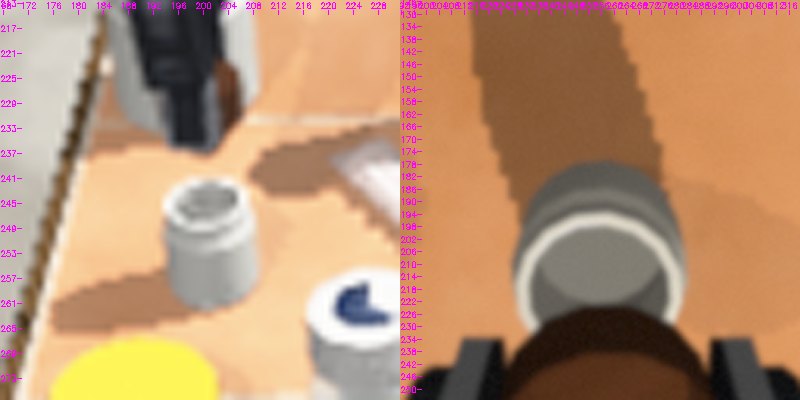

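The side crop shows the small jar's rim at (201.3,244.8) and the lid's right edge at u≈206. The wrist crop shows the rim centre at about (255.8,220), with the lid lined up in y to about 1 mm.

```bash
python3 -c "
from h import *
c=ld('s3.png');w=ld('w3.png')
print(at(c,201.3,244.8,.045),at(w,255.8,219.8,.045,True),proj(c,(.423+.018,-.3505,.0945)),projf(w,(.423,-.3505,.1045)))
print(bot.read_state()['tool_pos'])"
```

```text
[ 0.4255382  -0.35700905  0.045     ] [ 0.42211489 -0.35102802  0.045     ] (np.float64(205.83413573119378), np.float64(227.9468036713225)) [256.2 266.7]
[ 0.4239596  -0.35141387  0.10035969]
```

>>> arm_command([
  [0,0,15,0,0,0,0],
  [0,0,12,0,0,0,0],
  [0,0,6,0,0,0,0],
  [0,0,3,0,0,0,0],
  [0,0,2,0,0,0,0],
])

```text
time_s: 5.35
tool_pos: [0.4234, -0.3509, 0.0613]
orientation: [[-1.0, -0.0, 0.0], [-0.0, 1.0, -0.0], [-0.0, -0.0, -1.0]]
ft_force: [0.0, -0.3, 0.5]
opening: 0.0339
gripper_force: 59.7
```

>>> arm_command([
  [0,0,1,0,0,0,0],
  [0,0,1,0,0,0,0],
  [0,0,0.5,0,0,0,0],
  [0,0,0,0,0,0,0],
  [0,0,0,0,0,0,0],
])

```text
time_s: 5.85
tool_pos: [0.4234, -0.3509, 0.0589]
orientation: [[-1.0, -0.0, 0.0], [-0.0, 1.0, -0.0], [-0.0, -0.0, -1.0]]
ft_force: [0.2, 0.1, -0.6]
opening: 0.0339
gripper_force: 59.7
```

>>> arm_command([
  [0,0,0.5,0,0,0,0],
  [0,0,0.5,0,0,0,0],
  [0,0,0.5,0,0,0,0],
  [0,0,0,0,0,0,0],
  [0,0,0,0,0,0,0],
])

```text
time_s: 6.35
tool_pos: [0.4236, -0.3514, 0.058]
orientation: [[-1.0, -0.0, 0.001], [-0.0, 1.0, -0.001], [-0.001, -0.001, -1.0]]
ft_force: [-2.0, 0.3, 5.6]
opening: 0.0337
gripper_force: 63.2
```

>>> arm_command([
  [0,0,0,0,0,0,0.45],
  [0,0,0,0,0,0,0.6],
  [0,0,0,0,0,0,0.75],
  [0,0,0,0,0,0,0.75],
  [0,0,0,0,0,0,0.75],
])

```text
time_s: 6.85
tool_pos: [0.4232, -0.3507, 0.0571]
orientation: [[-1.0, -0.0, -0.0], [-0.0, 1.0, 0.0], [0.0, 0.0, -1.0]]
ft_force: [0.2, 0.2, -0.1]
opening: 0.064
gripper_force: 0.0
```

>>> arm_command([
  [0,0,-20,0,0,0,0.75],
  [0,0,-40,0,0,0,0.75],
  [0,0,-45,0,0,0,0.75],
  [0,0,-40,0,0,0,0.75],
  [0,0,0,0,0,0,0.75],
])

```text
time_s: 7.35
tool_pos: [0.4258, -0.3535, 0.2082]
orientation: [[-1.0, -0.0, 0.007], [-0.0, 1.0, -0.008], [-0.007, -0.008, -1.0]]
ft_force: [0.2, -0.9, -0.2]
opening: 0.0644
gripper_force: 0.0
```

```bash
python3 - <<'E'
from h import *
s=bot.read_state();print(s['tool_pos'],s['opening'])
c=snap('side','s4.png');w=snap('wrist','w4.png');snap('top','t4.png')
crops('s4.png',[(200,240)],'a.png',h=20,S=300);crops('w4.png',[(256,200)],'b.png',h=50,S=300)
crops('s4.png',[(256,215)],'c.png',h=28,S=300);crops('t4.png',[(280,186)],'d.png',h=20,S=300)
I=[cv2.imread(f'pics/{k}.png') for k in 'abcd']
cv2.imwrite('pics/m4.png',np.vstack([np.hstack(I[:2]),np.hstack(I[2:])]))
E
```

```text
[ 0.42581352 -0.35345985  0.20820414] 0.06438470957538268
```

View pics/m4.png

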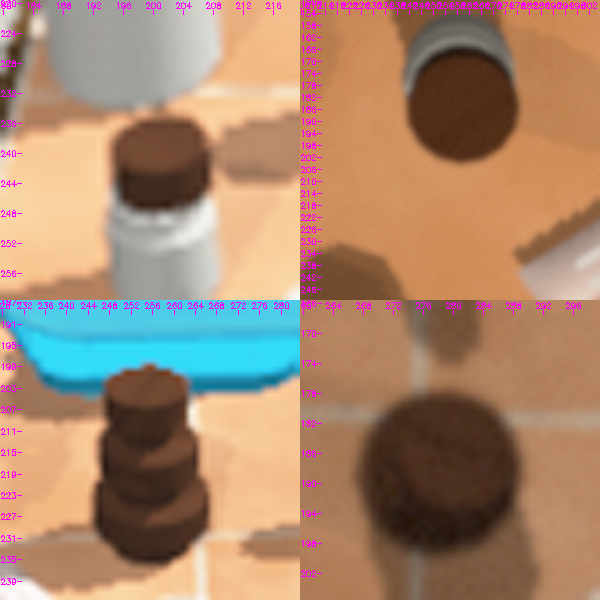

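The small lid sits flat on its jar. In the side crop, the medium lid's top on the stack is centred at about (254.9,202.4) and the largest disc at u≈255.8.

```bash
python3 -c "
from h import *
c=ld('s4.png')
print(at(c,254.9,202.4,.102),proj(c,(.5705,-.232,.024)),proj(c,(.5705,-.232,.092)))
t=ld('t4.png');print(at(t,259+445/15-20,0,.1))
print(bot.read_state()['tool_pos'])"
```

```text
[ 0.57111423 -0.23714121  0.102     ] (np.float64(255.24265378353323), np.float64(224.13348220810937)) (np.float64(254.74784614543495), np.float64(204.47628933377288))
[ 1.13354453 -0.19284304  0.1       ]
[ 0.42306269 -0.35056766  0.20189018]
```

>>> arm_command([
  [-25,20,0,0,0,0,0.75],
  [-39,31,0,0,0,0,0.75],
  [-39,31,0,0,0,0,0.75],
  [-30,24,0,0,0,0,0.75],
  [-15,12.5,0,0,0,0,0.75],
])

```text
time_s: 8.0
tool_pos: [0.5724, -0.2293, 0.1998]
orientation: [[-1.0, -0.003, -0.003], [-0.003, 1.0, 0.002], [0.003, 0.002, -1.0]]
ft_force: [-0.1, 0.1, -0.5]
opening: 0.0639
gripper_force: 0.0
```

>>> arm_command([
  [0,0,30,0,0,0,0.75],
  [0,0,40,0,0,0,0.75],
  [0,0,28,0,0,0,0.75],
  [0,0,10,0,0,0,0.75],
  [0,0,0,0,0,0,0.75],
])

```text
time_s: 8.5
tool_pos: [0.5693, -0.2313, 0.0915]
orientation: [[-1.0, -0.0, -0.005], [-0.0, 1.0, 0.003], [0.005, 0.003, -1.0]]
ft_force: [0.3, -0.2, 0.2]
opening: 0.0639
gripper_force: 0.0
```

>>> arm_command([
  [0,0,0,0,0,0,0.65],
  [0,0,0,0,0,0,0.55],
  [0,0,0,0,0,0,0.4],
  [0,0,0,0,0,0,0.2],
  [0,0,0,0,0,0,0],
])

```text
time_s: 9.0
tool_pos: [0.5727, -0.2331, 0.0964]
orientation: [[-1.0, -0.0, 0.004], [-0.0, 1.0, -0.002], [-0.004, -0.002, -1.0]]
ft_force: [-0.1, 0.3, 6.0]
opening: 0.0436
gripper_force: 61.5
```

>>> arm_command([
  [0,0,-3,0,0,0,0],
  [0,0,-12,0,0,0,0],
  [0,0,-20,0,0,0,0],
  [0,0,-20,0,0,0,0],
  [0,0,-5,0,0,0,0],
])

```text
time_s: 9.5
tool_pos: [0.5726, -0.233, 0.1573]
orientation: [[-1.0, -0.0, 0.004], [-0.0, 1.0, -0.002], [-0.004, -0.002, -1.0]]
ft_force: [0.2, -0.6, 0.0]
opening: 0.0434
gripper_force: 61.0
```

>>> arm_command([
  [-2,-20,0,0,0,0,0],
  [-4,-40,0,0,0,0,0],
  [-4,-40,0,0,0,0,0],
  [-3.5,-32,0,0,0,0,0],
  [-1,-15.5,0,0,0,0,0],
])

```text
time_s: 10.0
tool_pos: [0.585, -0.3838, 0.1529]
orientation: [[-1.0, 0.003, -0.001], [0.003, 1.0, -0.001], [0.001, -0.001, -1.0]]
ft_force: [0.3, 0.5, 0.0]
opening: 0.0437
gripper_force: 61.1
```

>>> arm_command([
  [0,0,15,0,0,0,0],
  [0,0,20,0,0,0,0],
  [0,0,10,0,0,0,0],
  [0,0,0,0,0,0,0],
  [0,0,0,0,0,0,0],
])

```text
time_s: 10.5
tool_pos: [0.5857, -0.38, 0.1092]
orientation: [[-1.0, -0.0, -0.0], [-0.0, 1.0, 0.0], [0.0, 0.0, -1.0]]
ft_force: [1.0, -0.3, 0.6]
opening: 0.0439
gripper_force: 61.0
```

```bash
python3 - <<'E'
from h import *
c=snap('side','s5.png');w=snap('wrist','w5.png');p=bot.read_state()['tool_pos'];print(p)
j=(.5855,-.3795,.054);print(proj(c,j),projf(w,j),proj(c,p+[.023,0,-.004]),projf(w,p+[0,0,.006]))
crops('s5.png',[(262,243)],'a.png',h=28,S=400);crops('w5.png',[(256,210)],'b.png',h=60,S=400)
crops('s5.png',[(256,215)],'c.png',h=28,S=200)
cv2.imwrite('pics/m5.png',np.hstack([cv2.imread('pics/a.png'),cv2.imread('pics/b.png')]))
E
```

```text
[ 0.58633586 -0.38022515  0.11026679]
(np.float64(261.2068526445822), np.float64(245.84245203172497)) [256.7 220.4] (np.float64(270.2699509788308), np.float64(229.2464365251396)) [254.8 270. ]
```

View pics/m5.png

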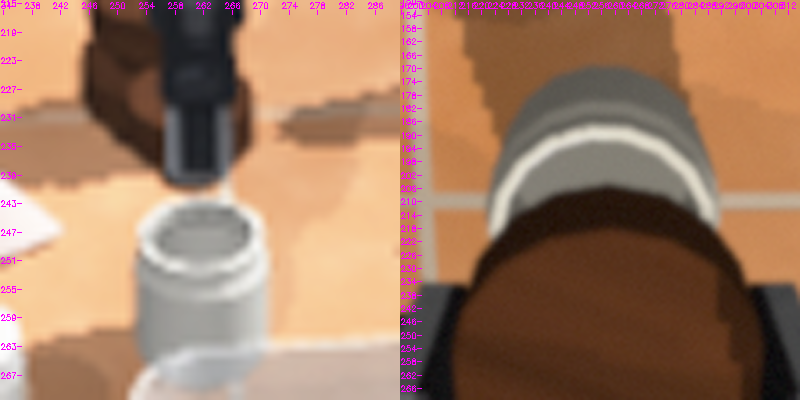

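```bash
python3 -c "
from h import *
w=ld('w5.png');c=ld('s5.png');p=np.array([.586,-.380,.110])
for off in (0,-.0045): print(projf(w,p+[off-.023,0,.006]),projf(w,p+[off-.023,0,-.014]),proj(c,p+[off+.023,0,.004]),proj(c,p+[off+.023,0,-.012]))
w=ld('w3.png');p=np.array([.423,-.3505,.099]);print(projf(w,p+[-.018,0,.006]),projf(w,p+[-.018,0,-.014]))
j=(.586,-.380,.054);w=ld('w5.png');print(projf(w,(.586-.023,-.38,.054)),proj(c,(.586,-.404,.105)))
"
```

```text
[255.1 224.2] [255.5 209.3] (np.float64(270.12487269321457), np.float64(226.67990707342045)) (np.float64(270.1452451449555), np.float64(231.8723481279604))
[255.1 214.7] [255.4 200.8] (np.float64(268.3550694919746), np.float64(226.71899858699732)) (np.float64(268.38861877744876), np.float64(231.91106573817288))
[256.1 232.7] [256.3 217. ]
[255.9 187.6] (np.float64(261.3303603041063), np.float64(235.26716295686154))
```

The side crop puts the medium rim at u≈261.8 (x≈0.5865). The held lid's right edge is at 268.6, so the lid sits about 4 mm toward -x of the TCP. I'll shift +4 mm in x and lower.

>>> arm_command([
  [-4,0,4,0,0,0,0],
  [0,0,14,0,0,0,0],
  [0,0,11,0,0,0,0],
  [0,0,6,0,0,0,0],
  [0,0,3,0,0,0,0],
])

```text
time_s: 11.1
tool_pos: [0.589, -0.3791, 0.0696]
orientation: [[-1.0, -0.0, -0.002], [-0.0, 1.0, 0.002], [0.002, 0.002, -1.0]]
ft_force: [0.4, -0.3, -1.1]
opening: 0.0437
gripper_force: 61.0
```

>>> arm_command([
  [0,0,1,0,0,0,0],
  [0,0,1,0,0,0,0],
  [0,0,0.5,0,0,0,0],
  [0,0,0,0,0,0,0],
  [0,0,0,0,0,0,0],
])

```text
time_s: 11.6
tool_pos: [0.59, -0.3799, 0.0691]
orientation: [[-1.0, -0.0, 0.0], [-0.0, 1.0, -0.0], [-0.0, -0.0, -1.0]]
ft_force: [-0.1, -0.2, 0.5]
opening: 0.0435
gripper_force: 61.0
```

>>> arm_command([
  [0,0,0.5,0,0,0,0],
  [0,0,0.5,0,0,0,0],
  [0,0,0.5,0,0,0,0],
  [0,0,0,0,0,0,0],
  [0,0,0,0,0,0,0],
])

```text
time_s: 12.1
tool_pos: [0.59, -0.3799, 0.0683]
orientation: [[-1.0, -0.0, 0.001], [-0.0, 1.0, -0.001], [-0.001, -0.001, -1.0]]
ft_force: [-2.2, 0.1, 4.3]
opening: 0.0434
gripper_force: 61.6
```

>>> arm_command([
  [0,0,0,0,0,0,0.55],
  [0,0,0,0,0,0,0.7],
  [0,0,0,0,0,0,0.85],
  [0,0,0,0,0,0,0.9],
  [0,0,0,0,0,0,0.9],
])

```text
time_s: 12.6
tool_pos: [0.5897, -0.3797, 0.0671]
orientation: [[-1.0, -0.0, -0.0], [-0.0, 1.0, 0.0], [0.0, 0.0, -1.0]]
ft_force: [0.7, 0.0, -0.3]
opening: 0.077
gripper_force: 0.0
```

>>> arm_command([
  [0,0,-20,0,0,0,0.9],
  [0,0,-40,0,0,0,0.9],
  [0,0,-40,0,0,0,0.9],
  [0,0,-30,0,0,0,0.9],
  [0,0,0,0,0,0,0.9],
])

```text
time_s: 13.1
tool_pos: [0.5922, -0.3816, 0.2034]
orientation: [[-1.0, -0.0, 0.007], [-0.0, 1.0, -0.006], [-0.007, -0.006, -1.0]]
ft_force: [0.6, -1.5, 0.1]
opening: 0.0768
gripper_force: 0.0
```

>>> arm_command([
  [2,30,0,0,0,0,0.9],
  [5,45,0,0,0,0,0.9],
  [6,40,0,0,0,0,0.9],
  [6,33,0,0,0,0,0.9],
  [0,0,0,0,0,0,0.9],
])

```text
time_s: 13.6
tool_pos: [0.5694, -0.2273, 0.1966]
orientation: [[-1.0, -0.005, -0.002], [-0.005, 1.0, 0.003], [0.002, 0.003, -1.0]]
ft_force: [-0.1, -0.4, 0.3]
opening: 0.0771
gripper_force: 0.0
```

```bash
python3 - <<'E'
from h import *
c=snap('side','s6.png');w=snap('wrist','w6.png');p=bot.read_state()['tool_pos'];print(p)
crops('s6.png',[(262,240)],'a.png',h=20,S=300);crops('w6.png',[(256,210)],'b.png',h=50,S=300)
crops('s6.png',[(256,218)],'c.png',h=24,S=300);crops('w6.png',[(110,200)],'d.png',h=50,S=300)
I=[cv2.imread(f'pics/{k}.png') for k in 'abcd']
cv2.imwrite('pics/m6.png',np.vstack([np.hstack(I[:2]),np.hstack(I[2:])]))
print(proj(c,(.571,-.232,.068)),projf(w,(.571,-.232,.068)),projf(w,(.571-.028,-.232,.068)),projf(w,(.571+.028,-.232,.068)))
E
```

```text
[ 0.57072199 -0.23119311  0.19702988]
(np.float64(255.09713242587992), np.float64(211.53515003804532)) [253.5 192.4] [253.5 161.7] [253.5 221.5]
```

View pics/m6.png

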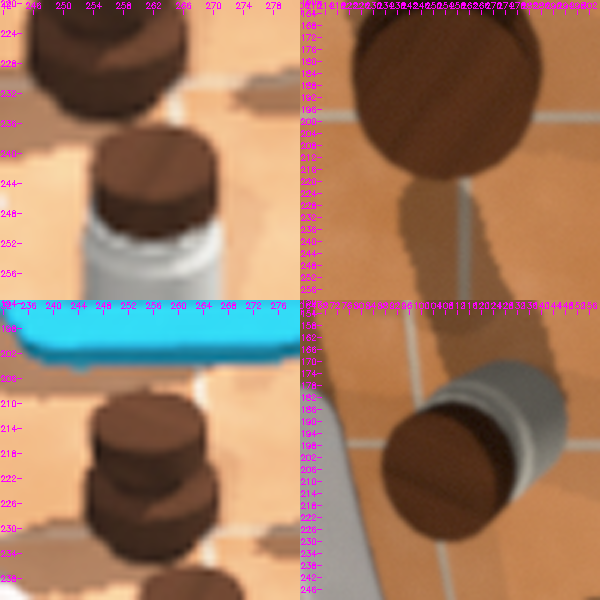

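The medium lid is seated. The large lid on the stack is centred within about 1 mm of the TCP (side u≈255.2, wrist u≈254.5).

>>> arm_command([
  [1,0,30,0,0,0,0.9],
  [0,0,42,0,0,0,0.9],
  [0,0,36,0,0,0,0.9],
  [0,0,20,0,0,0,0.9],
  [0,0,8,0,0,0,0.9],
])

```text
time_s: 14.2
tool_pos: [0.5682, -0.2324, 0.0581]
orientation: [[-1.0, 0.002, -0.004], [0.002, 1.0, 0.002], [0.004, 0.002, -1.0]]
ft_force: [-0.5, -0.7, 0.5]
opening: 0.0771
gripper_force: 0.0
```

>>> arm_command([
  [0,0,0,0,0,0,0.85],
  [0,0,0,0,0,0,0.75],
  [0,0,0,0,0,0,0.65],
  [0,0,0,0,0,0,0.4],
  [0,0,0,0,0,0,0],
])

```text
time_s: 14.7
tool_pos: [0.5712, -0.2327, 0.0633]
orientation: [[-1.0, -0.0, 0.003], [-0.0, 1.0, -0.002], [-0.003, -0.002, -1.0]]
ft_force: [-0.2, 0.4, 7.0]
opening: 0.0536
gripper_force: 63.6
```

>>> arm_command([
  [0,0,0,0,0,0,0],
  [0,0,0,0,0,0,0],
  [0,0,-5,0,0,0,0],
  [0,0,-15,0,0,0,0],
  [0,0,-20,0,0,0,0],
])

```text
time_s: 15.2
tool_pos: [0.5689, -0.2312, 0.1011]
orientation: [[-1.0, -0.0, -0.002], [-0.0, 1.0, 0.001], [0.002, 0.001, -1.0]]
ft_force: [0.4, -0.7, -0.6]
opening: 0.0533
gripper_force: 63.0
```

>>> arm_command([
  [0,0,-40,0,0,0,0],
  [20,0,-40,0,0,0,0],
  [35,10,-28,0,0,0,0],
  [40,20,0,0,0,0,0],
  [35,30,0,0,0,0,0],
])

```text
time_s: 15.7
tool_pos: [0.4388, -0.1722, 0.2106]
orientation: [[-1.0, 0.002, 0.002], [0.002, 1.0, -0.002], [-0.002, -0.002, -1.0]]
ft_force: [0.2, 0.9, -0.5]
opening: 0.0536
gripper_force: 63.1
```

>>> arm_command([
  [20,40,0,0,0,0,0],
  [4,45,0,0,0,0,0],
  [0,46,0,0,0,0,0],
  [0,46,0,0,0,0,0],
  [0,46,0,0,0,0,0],
])

```text
time_s: 16.2
tool_pos: [0.4153, 0.0529, 0.21]
orientation: [[-1.0, 0.0, 0.001], [0.0, 1.0, 0.0], [-0.001, 0.0, -1.0]]
ft_force: [0.9, -1.1, 0.3]
opening: 0.0536
gripper_force: 63.1
```

>>> arm_command([
  [0,46,0,0,0,0,0],
  [0,46,0,0,0,0,0],
  [0,44,0,0,0,0,0],
  [0,28,0,0,0,0,0],
  [0,12.5,0,0,0,0,0],
])

```text
time_s: 16.7
tool_pos: [0.4152, 0.23, 0.2097]
orientation: [[-1.0, -0.004, 0.0], [-0.004, 1.0, 0.001], [-0.0, 0.001, -1.0]]
ft_force: [1.3, -0.9, -1.0]
opening: 0.0535
gripper_force: 63.1
```

>>> arm_command([
  [0,0,20,0,0,0,0],
  [0,0,30,0,0,0,0],
  [0,0,25,0,0,0,0],
  [0,0,0,0,0,0,0],
  [0,0,0,0,0,0,0],
])

```text
time_s: 17.2
tool_pos: [0.4156, 0.2271, 0.1347]
orientation: [[-1.0, 0.001, -0.001], [0.001, 1.0, -0.001], [0.001, -0.001, -1.0]]
ft_force: [0.9, -1.1, -0.3]
opening: 0.0535
gripper_force: 63.2
```

```bash
python3 - <<'E'
from h import *
c=snap('side','s7.png');w=snap('wrist','w7.png');p=bot.read_state()['tool_pos'];print(p)
j=np.array([.4155,.2275,.063]);print(proj(c,j),projf(w,j),projf(w,j-[.028,0,0]),'lid',proj(c,p+[.028,0,-.004]),proj(c,p-[.028,0,.004]),projf(w,p+[-.028,0,.006]),projf(w,p+[-.028,0,-.014]))
u,v=map(int,proj(c,j))
crops('s7.png',[(u,v-8)],'a.png',h=28,S=400);crops('w7.png',[(256,190)],'b.png',h=66,S=400)
cv2.imwrite('pics/m7.png',np.hstack([cv2.imread('pics/a.png'),cv2.imread('pics/b.png')]));print(u,v)
E
```

```text
[0.41674679 0.22769755 0.13570058]
(np.float64(214.38443355523026), np.float64(151.1865656584112)) [255.8 211.7] [255.7 173.4] lid (np.float64(220.7783891974014), np.float64(134.44487712161344)) (np.float64(206.14737345063836), np.float64(134.78045535896825)) [255.2 214.9] [255.5 201. ]
214 151
```

View pics/m7.png

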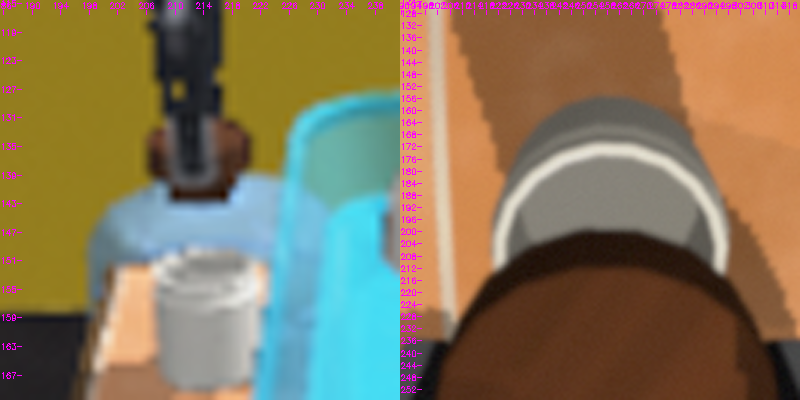

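Both views show the lid lined up with the large jar: side lid u≈213.4 and rim u≈214.5, both as predicted, and in the wrist view both are centred at u≈258.8. I'll lower it.

>>> arm_command([
  [0,0,15,0,0,0,0],
  [0,0,18,0,0,0,0],
  [0,0,11,0,0,0,0],
  [0,0,6,0,0,0,0],
  [0,0,3,0,0,0,0],
])

```text
time_s: 17.8
tool_pos: [0.4159, 0.2277, 0.0814]
orientation: [[-1.0, -0.0, 0.0], [-0.0, 1.0, 0.0], [-0.0, 0.0, -1.0]]
ft_force: [-0.7, -0.0, 0.1]
opening: 0.0539
gripper_force: 63.2
```

>>> arm_command([
  [0,0,1,0,0,0,0],
  [0,0,1,0,0,0,0],
  [0,0,0.5,0,0,0,0],
  [0,0,0,0,0,0,0],
  [0,0,0,0,0,0,0],
])

```text
time_s: 18.3
tool_pos: [0.4158, 0.2277, 0.079]
orientation: [[-1.0, -0.0, 0.0], [-0.0, 1.0, 0.0], [-0.0, 0.0, -1.0]]
ft_force: [-0.5, 0.2, 0.1]
opening: 0.0537
gripper_force: 63.2
```

>>> arm_command([
  [0,0,0.5,0,0,0,0],
  [0,0,0.5,0,0,0,0],
  [0,0,0.5,0,0,0,0],
  [0,0,0,0,0,0,0],
  [0,0,0,0,0,0,0],
])

```text
time_s: 18.8
tool_pos: [0.4159, 0.2277, 0.0781]
orientation: [[-1.0, -0.0, 0.001], [-0.0, 1.0, 0.0], [-0.001, 0.0, -1.0]]
ft_force: [-1.8, -0.4, 9.0]
opening: 0.0534
gripper_force: 64.2
```

>>> arm_command([
  [0,0,0,0,0,0,0.7],
  [0,0,0,0,0,0,0.8],
  [0,0,0,0,0,0,0.95],
  [0,0,0,0,0,0,1],
  [0,0,0,0,0,0,1],
])

```text
time_s: 19.3
tool_pos: [0.4156, 0.2276, 0.0772]
orientation: [[-1.0, -0.0, -0.0], [-0.0, 1.0, -0.0], [0.0, -0.0, -1.0]]
ft_force: [0.2, 0.4, 1.0]
opening: 0.0856
gripper_force: 0.0
```

>>> arm_command([
  [0,0,-20,0,0,0,1],
  [0,0,-40,0,0,0,1],
  [0,0,-40,0,0,0,1],
  [0,0,-32,0,0,0,1],
  [0,0,0,0,0,0,1],
])

```text
time_s: 19.8
tool_pos: [0.4184, 0.2287, 0.2136]
orientation: [[-1.0, -0.0, 0.008], [-0.0, 1.0, 0.003], [-0.008, 0.003, -1.0]]
ft_force: [0.7, -0.0, 0.1]
opening: 0.0853
gripper_force: 0.0
```

```bash
python3 - <<'E'
from h import *
c=snap('side','s8.png');w=snap('wrist','w8.png');p=bot.read_state()['tool_pos'];print(p)
crops('s8.png',[(214,150)],'a.png',h=20,S=300);crops('w8.png',[(256,200)],'b.png',h=60,S=300)
crops('s8.png',[(256,222)],'c.png',h=20,S=300);crops('s8.png',[(197,215)],'d.png',h=24,S=300)
I=[cv2.imread(f'pics/{k}.png') for k in 'abcd']
cv2.imwrite('pics/m8.png',np.vstack([np.hstack(I[:2]),np.hstack(I[2:])]))
print(proj(c,(.571,-.232,.034)),proj(c,(.395,-.205,.072)))
E
```

```text
[0.41604939 0.22779408 0.20967579]
(np.float64(255.34074445372832), np.float64(221.30660074875072)) (np.float64(195.73720309565482), np.float64(206.8905039251244))
```

View pics/m8.png

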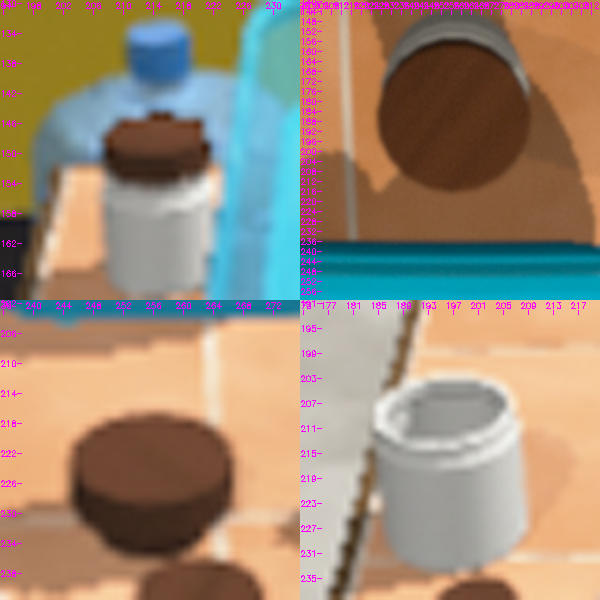

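The large lid is seated. The side crop puts the largest lid at u≈255.7 (x≈0.572) and the largest jar's rim at about (196,208.9) (x≈0.396).

>>> arm_command([
  [0,-25,0,0,0,0,1],
  [0,-46,0,0,0,0,1],
  [0,-46,0,0,0,0,1],
  [0,-46,0,0,0,0,1],
  [0,-46,0,0,0,0,1],
])

```text
time_s: 20.4
tool_pos: [0.4142, 0.0173, 0.2077]
orientation: [[-1.0, -0.001, -0.003], [-0.001, 1.0, 0.0], [0.003, 0.0, -1.0]]
ft_force: [1.0, -0.2, -0.1]
opening: 0.0849
gripper_force: 0.0
```

>>> arm_command([
  [0,-46,0,0,0,0,1],
  [-4,-46,0,0,0,0,1],
  [-18,-44,0,0,0,0,1],
  [-30,-36,0,0,0,0,1],
  [-35,-30,0,0,0,0,1],
])

```text
time_s: 20.9
tool_pos: [0.5019, -0.1853, 0.2074]
orientation: [[-1.0, 0.003, -0.003], [0.003, 1.0, 0.001], [0.003, 0.001, -1.0]]
ft_force: [1.3, -0.4, 1.0]
opening: 0.0851
gripper_force: 0.0
```

>>> arm_command([
  [-35,-26,0,0,0,0,1],
  [-23,-16,0,0,0,0,1],
  [-10.5,-7,0,0,0,0,1],
  [0,0,0,0,0,0,1],
  [0,0,0,0,0,0,1],
])

```text
time_s: 21.4
tool_pos: [0.57, -0.2315, 0.2073]
orientation: [[-1.0, -0.0, -0.003], [-0.0, 1.0, 0.002], [0.003, 0.002, -1.0]]
ft_force: [-0.1, -0.4, 0.3]
opening: 0.0852
gripper_force: 0.0
```

```bash
python3 - <<'E'
from h import *
w=snap('wrist','w9.png');p=bot.read_state()['tool_pos'];print(p)
im=w['pixels'].astype(int);m=((im.sum(2)<190)&(im[:,:,0]>im[:,:,2]+15)).astype(np.uint8);m[250:]=0
n,l,s,ce=cv2.connectedComponentsWithStats(m);print([ (s[i].tolist()) for i in range(1,n) if s[i,4]>300])
q=np.array([.572,-.2325,.034])
for d in([0,0,0],[-.033,0,0],[.033,0,0],[0,.033,0],[0,-.033,0]):print(projf(w,q+d))
E
```

```text
[ 0.56992109 -0.23135047  0.20787547]
[[0, 0, 108, 35, 319], [117, 25, 38, 36, 1023], [227, 148, 60, 62, 2900], [94, 183, 44, 44, 1448]]
[255.1 182.3]
[255.1 150.9]
[255.2 212.1]
[286.7 182.3]
[223.6 182.3]
```

>>> arm_command([
  [0,0,40,0,0,0,1],
  [0,0,48,0,0,0,1],
  [0,0,45,0,0,0,1],
  [0,0,25,0,0,0,1],
  [0,0,12,0,0,0,1],
])

```text
time_s: 21.95
tool_pos: [0.5684, -0.2304, 0.0365]
orientation: [[-1.0, -0.001, -0.005], [-0.001, 1.0, 0.003], [0.005, 0.003, -1.0]]
ft_force: [-0.1, 0.3, -0.1]
opening: 0.0856
gripper_force: 0.0
```

>>> arm_command([
  [0,0,6,0,0,0,1],
  [0,0,4,0,0,0,1],
  [0,0,0,0,0,0,0.9],
  [0,0,0,0,0,0,0.8],
  [0,0,0,0,0,0,0.7],
])

```text
time_s: 22.45
tool_pos: [0.5724, -0.2328, 0.0314]
orientation: [[-1.0, -0.0, 0.002], [-0.0, 1.0, -0.001], [-0.002, -0.001, -1.0]]
ft_force: [-1.7, 1.1, 6.8]
opening: 0.0631
gripper_force: 65.1
```

>>> arm_command([
  [0,0,0,0,0,0,0.4],
  [0,0,0,0,0,0,0],
  [0,0,0,0,0,0,0],
  [0,0,0,0,0,0,0],
  [0,0,0,0,0,0,0],
])

```text
time_s: 22.95
tool_pos: [0.5723, -0.2328, 0.0314]
orientation: [[-1.0, -0.0, 0.003], [-0.0, 1.0, -0.001], [-0.003, -0.001, -1.0]]
ft_force: [-2.5, 0.8, 6.2]
opening: 0.063
gripper_force: 65.0
```

>>> arm_command([
  [0,0,-5,0,0,0,0],
  [0,0,-20,0,0,0,0],
  [0,0,-40,0,0,0,0],
  [0,0,-40,0,0,0,0],
  [0,0,-25,0,0,0,0],
])

```text
time_s: 23.45
tool_pos: [0.5725, -0.2329, 0.1632]
orientation: [[-1.0, -0.0, 0.004], [-0.0, 1.0, -0.002], [-0.004, -0.002, -1.0]]
ft_force: [0.6, -0.8, -0.5]
opening: 0.0629
gripper_force: 65.8
```

>>> arm_command([
  [25,4,0,0,0,0,0],
  [45,7,0,0,0,0,0],
  [45,7,0,0,0,0,0],
  [40,5,0,0,0,0,0],
  [20,3,0,0,0,0,0],
])

```text
time_s: 23.95
tool_pos: [0.3929, -0.205, 0.1595]
orientation: [[-1.0, 0.001, -0.002], [0.001, 1.0, 0.001], [0.002, 0.001, -1.0]]
ft_force: [0.3, 0.6, -0.3]
opening: 0.0632
gripper_force: 65.8
```

>>> arm_command([
  [0,0,10,0,0,0,0],
  [0,0,10,0,0,0,0],
  [0,0,0,0,0,0,0],
  [0,0,0,0,0,0,0],
  [0,0,0,0,0,0,0],
])

```text
time_s: 24.45
tool_pos: [0.3971, -0.2066, 0.1392]
orientation: [[-1.0, -0.001, 0.0], [-0.001, 1.0, -0.0], [-0.0, -0.0, -1.0]]
ft_force: [1.3, 1.1, -1.3]
opening: 0.0631
gripper_force: 65.8
```

```bash
python3 - <<'E'
from h import *
c=snap('side','s10.png');w=snap('wrist','w10.png');p=bot.read_state()['tool_pos'];print(p)
j=np.array([.396,-.206,.072]);print(proj(c,j),projf(w,j-[.033,0,0]),'lid',proj(c,p+[.033,0,-.004]),proj(c,p-[.033,0,.004]),projf(w,p+[-.033,0,.006]),projf(w,p+[-.033,0,-.014]))
crops('s10.png',[(196,200)],'a.png',h=32,S=400);crops('w10.png',[(256,190)],'b.png',h=66,S=400)
cv2.imwrite('pics/m10.png',np.hstack([cv2.imread('pics/a.png'),cv2.imread('pics/b.png')]))
E
```

```text
[ 0.39685088 -0.20646937  0.13928289]
(np.float64(196.03380215711985), np.float64(207.05821154136723)) [256.5 167.6] lid (np.float64(205.711856777871), np.float64(188.17053861687222)) (np.float64(182.89838424578605), np.float64(188.68272305181122)) [254.8 202.6] [255.2 190.2]
```

View pics/m10.png

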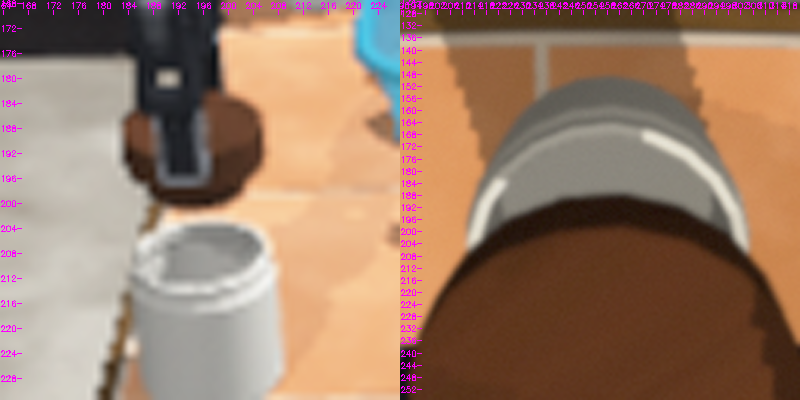

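The lid and the largest jar's rim are lined up: side lid u≈194.3 and rim u≈196.0, both as predicted. I'll lower it.

>>> arm_command([
  [0,0,12,0,0,0,0],
  [0,0,15,0,0,0,0],
  [0,0,11,0,0,0,0],
  [0,0,5,0,0,0,0],
  [0,0,3,0,0,0,0],
])

```text
time_s: 25.05
tool_pos: [0.3962, -0.2062, 0.0929]
orientation: [[-1.0, -0.0, -0.001], [-0.0, 1.0, 0.0], [0.001, 0.0, -1.0]]
ft_force: [-0.6, -0.4, -0.3]
opening: 0.063
gripper_force: 65.8
```

>>> arm_command([
  [0,0,1,0,0,0,0],
  [0,0,1,0,0,0,0],
  [0,0,0.5,0,0,0,0],
  [0,0,0,0,0,0,0],
  [0,0,0,0,0,0,0],
])

```text
time_s: 25.55
tool_pos: [0.3964, -0.2064, 0.091]
orientation: [[-1.0, -0.0, 0.0], [-0.0, 1.0, -0.0], [-0.0, -0.0, -1.0]]
ft_force: [-0.9, 0.4, -1.1]
opening: 0.0631
gripper_force: 65.8
```

>>> arm_command([
  [0,0,0.7,0,0,0,0],
  [0,0,0.7,0,0,0,0],
  [0,0,0.6,0,0,0,0],
  [0,0,0,0,0,0,0],
  [0,0,0,0,0,0,0],
])

```text
time_s: 26.05
tool_pos: [0.3963, -0.2064, 0.0891]
orientation: [[-1.0, -0.0, 0.0], [-0.0, 1.0, -0.0], [-0.0, -0.0, -1.0]]
ft_force: [-2.1, -0.3, 5.1]
opening: 0.0632
gripper_force: 66.4
```

Contact came at the expected height, so I'll release and rise.

>>> arm_command([
  [0,0,0,0,0,0,0.8],
  [0,0,0,0,0,0,0.9],
  [0,0,0,0,0,0,1],
  [0,0,0,0,0,0,1],
  [0,0,0,0,0,0,1],
])

```text
time_s: 26.55
tool_pos: [0.3963, -0.2063, 0.0887]
orientation: [[-1.0, -0.0, -0.0], [-0.0, 1.0, 0.0], [0.0, 0.0, -1.0]]
ft_force: [-0.6, -0.6, 0.1]
opening: 0.0854
gripper_force: 0.0
```

>>> arm_command([
  [0,0,-15,0,0,0,1],
  [0,0,-35,0,0,0,1],
  [0,0,-40,0,0,0,1],
  [0,0,-25,0,0,0,1],
  [0,0,0,0,0,0,1],
])

```text
time_s: 27.05
tool_pos: [0.3983, -0.2078, 0.2072]
orientation: [[-1.0, -0.0, 0.005], [-0.0, 1.0, -0.004], [-0.005, -0.004, -1.0]]
ft_force: [-0.4, 0.5, 0.2]
opening: 0.0852
gripper_force: 0.0
```

```bash
python3 - <<'E'
from h import *
c=snap('side','s11.png');im=cv2.imread('pics/s11.png')[120:280,150:320]
cv2.imwrite('pics/m11.png',cv2.resize(im,None,fx=3.6,fy=3.6,interpolation=cv2.INTER_CUBIC))
E
```

```text
(no output)
```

View pics/m11.png

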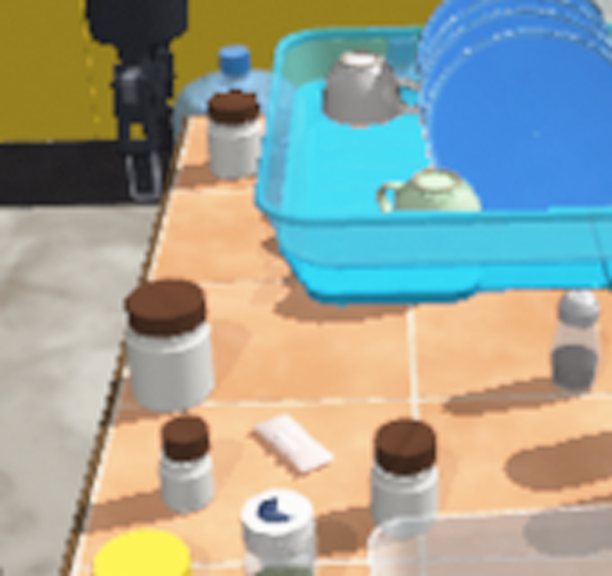

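All four lids sit flat on their jars (crop: large (235,105), largest (167,305), small (186,437), medium (405,445)), and the gripper is clear.

```bash
python3 -c "
from cell import bot
print(bot.finish_job())"
```

```text
the job is handed in; nothing more can be done
None
```

All four lids were put on the jars of their own size, working from the top of the stack down, with the shaker and spice jar left alone; the final side view shows all four seated flat, and the job is handed in at about 27 s of robot time (the hand-in returned no verdict).

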